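# Lock the sample clamp through its L-slot

## Task

Close and lock the sample clamp: push the star knob on its pin along the long leg of the L-shaped slot until the shoe closes on the rubber sample, then push it round the corner into the short leg, fully to its end, and leave it there. Only push the knob with the fingers from outside - do not pinch it between them - and leave the loose tools and parts lying round the clamp where they are.

Things in the scene. Friction and masses are not known exactly. Their poses are not given: they have to be found in the camera images.
- clamp: Sample clamp, fixed to the worktop: base plate 290 x 150 x 8 mm under a flat aluminium gate plate (x -90 to 55, y -60 to 80 mm, top 40 mm above the worktop, 2 mm screw heads at its corners) with an L slot 20 mm wide. Origin on the worktop below the long leg; x along the long leg towards shoe, sample and fixed jaw (all under 31 mm high), y along the short leg, to the left of x; z up.
- slot_corner (a point): Where the knob's axis stands at the corner of the L slot: clamp x 20, y 0 mm, on the gate plate's top (40 mm high). The long leg runs from clamp x -55 to here (knob axis, plus 2 mm play).
- slot_end (a point): Where the knob's axis stands at the end of the short leg: clamp x 20, y 40 mm, on the gate plate's top (40 mm high); 2 mm play beyond.
- knob (a point): Centre of the black star knob on the pin, 62 mm above the worktop. Four upright round lobes point along the clamp's +x, -x, +y, -y; 30 mm over opposite lobes, 46 to 78 mm above the worktop. Its 16 mm pin runs in the slot. It cannot be lifted, turned or tipped, moves in either leg against a friction of about 3 N, and stays where it is left (no spring).
- slide (a joint): Travel of the pin with the carriage and shoe along the long leg (m): 0 to 0.03 at the start, about 0.075 at the corner where the shoe meets the sample (hard stop at 0.077).
- pin (a joint): Travel of the pin along the short leg (m): 0 in the long leg, 0.040 at the end of the short leg (hard stop at 0.042). It can grow only when the pin is at the corner.
- spanner: Loose combination spanner, 195 x 34 x 6 mm, lying beside the clamp on its -y side; leave alone.
- disc: Loose steel disc 35 mm wide, 8 mm thick, on the clamp's +y side near the sample; leave alone.
- vial: Loose metal vial, 24 x 61 x 17 mm, lying on the clamp's +y side; leave alone.
- offcut: Loose black rubber piece, 55 x 69 x 10 mm, on the clamp's +y side near its rear; leave alone.
- glue: Loose glue stick standing upright, 29 mm wide, 102 mm high, near the right edge of the worktop; leave alone.

How it is judged:
By the outcome, as a careful person would: the job done as asked, in the order asked, and still so for the second after the job is handed in, with the robot touching nothing.
It also fails if it takes over 46 s, if anything falls off the work surface, if the arm or the gripper's body presses on something with over 40 N, if the wrist force passes 120 N, or if a joint passes its speed limit or range.

## Robot

A 7-joint arm with a two-finger parallel gripper is mounted at the origin on a cart in front of the work surface, level with it; the furniture and walls round the work are solid. World frame = base frame: x ahead of the robot, y to its left, z up, the work surface at z = 0. Lengths are in m, angles in rad, forces in N, time in s.
With the tool pointing down it reaches from about 0.4 to 0.85 m from the base axis. Payload 10.4 kg.
Tool frame: the origin (TCP) lies at the very end of the fingers, on their centre line; the grasp point (between the pads) lies 19 mm behind it; x points along the fingers, z is the direction in which the jaws open and shut, and the axes are right-handed (so a half turn about x gives the same grasp; the last joint's range is limited). The gripper opens to 85 mm and grips with 20 to 120 N. Pads are 22 mm wide; open, the fingers measure 114 mm over their backs; the gripper's body (76 mm by 85 mm) begins 54 mm behind the grasp point. The pads swing forward as they close: fully open they stand 13 mm farther back than shut.
Start: joints at [1.168, 0.332, -0.065, 1.46, 0.022, 1.35, -0.088], TCP at [0.232, -0.58, 0.231] pointing down, gripper open.
Joint ranges: [-2.6, 2.6], [-0.5, 2.12], [-1.47, 1.34], [0.16, 2.42], [-1.27, 4.41], [0.06, 2.06], [-2.6, 2.6]. Speed limits (rad/s): [2.22, 2.22, 2.79, 2.79, 3.14, 3.14, 3.14].

## Interface

Orientations are given as a unit quaternion [x, y, z, w].
In Python, from workcell import get_obs, camera, camera_info, hand_in gives the robot as it stands.
- The arm moves only by the tool move_arm, never from a script. Its argument "motion" is text: rows parted by semicolons, each of 4 numbers parted by spaces: the shift along the world's x, y, z in m, then the turn about the world's z in rad. In form: tx ty tz spin; .... A call has 1 to 10 rows; each row is the pose to reach, as a shift and turn from the pose commanded when the call began; what a row does not reach only later rows make up. A row lasts 1/8 s, in which the tool goes at most 62.5 mm and 10.7 degrees, less where a joint would pass 70% of its speed; a pose out of reach is approached as far as the arm can. A call with a gripper value outside its range is refused whole. "grip" is the opening, from 0 (shut) to 1 (fully open), set as the call begins (left out, the last holds). The fingers move at their own pace and stop on an object; "force" is the grip in N (left out, the last holds). Time passes only in rows, so rows that repeat a pose let the fingers close. It gives the time, the measured TCP pose, the force and the opening at its end, in the units of the state.
- get_obs(): the state, without advancing time (a new reading comes with each control period).
- camera(name): name is "side" or "top"; returns (picture, depth): 480x640x3 uint8, red, green, blue; 480x640 float32, m along the optical axis (not along the pixel's ray), 0 where there is no reading.
- camera_info(name): a dict with "camera_matrix" (3x3 intrinsics, pixels), "eye" and "attitude" of the camera in the world. Camera axes: x right, y up, looking along -z (the intrinsics and any distortion apply to the point x, -y, -z); pixel columns grow to the right and rows downward; lengths in m; the calibration is good to about 2 mm. A picture is of the moment at which its call begins. camera_info takes no time and is no camera call.
- hand_in(): hands the job in, once; it reports no verdict.
The state is a dict: "clock": time; "joint_pos": joint angles; "joint_velocities": joint speeds; "tau": joint torques, N m; "position": TCP position; "ee_rot": TCP orientation; "ft_force": force on the tool from outside, world axes, zero at the start; "torque": the same for the moment, N m; "grip_width": opening from 0.0 (shut) to 1.0 (fully open).
Only numpy, scipy, OpenCV 4.12 (cv2) and the standard library are available. Lean on these libraries where they do the work, as an engineer would, in place of code of your own. Each camera call takes 0.05 s, during which the arm holds its last target.

## Working session

There is one attempt and no reset: what is moved stays moved. The work goes in short steps, Python scripts to look and compute and a tool call to move; the robot and the scene stay as the last step left them, time stands still between calls to the robot, and variables do not carry over. Pictures are saved under pics/ and viewed, and the job is handed in when it is done.

Besides the shell and the picture viewer there is one more tool, called after ">>>" as name(argument=value, ...) on one line, values as JSON. move_arm: Moves the arm, as the interface text tells. Its arguments: {"type":"object","properties":{"motion":{"type":"string"},"grip":{"type":"number"},"force":{"type":"number"}},"required":["motion"]}

```bash
mkdir -p pics; ls; cat > h.py <<'E'
import numpy as np,cv2
from workcell import get_obs,camera,camera_info
from scipy.spatial.transform import Rotation as R
def info(n):
    return camera_info(n)
def Rw(a):
    a=np.array(a,float)
    return a if a.shape==(3,3) else R.from_quat(a).as_matrix()
def unproj(n,u,v,d=None,z=None):
    c=info(n);K=np.array(c['camera_matrix']);M=Rw(c['attitude']);e=np.array(c['eye'])
    r=np.array([(u-K[0,2])/K[0,0],-(v-K[1,2])/K[1,1],-1.]);r=M@r
    if z is not None: d=(z-e[2])/r[2]
    return e+d*r
def proj(n,p):
    c=info(n);K=np.array(c['camera_matrix']);M=Rw(c['attitude']);e=np.array(c['eye'])
    q=M.T@(np.array(p)-e);return K[0,0]*q[0]/-q[2]+K[0,2],K[1,1]*-q[1]/-q[2]+K[1,2]
E
python3 - <<'E'
from h import *
for n in('top','side'):
    p,d=camera(n);cv2.imwrite(f'pics/{n}0.png',p[:,:,::-1]);np.save(f'{n}0.npy',d);print(camera_info(n))
o=get_obs();print(o)
E
```

```text
pics
{'camera_matrix': array([[458.70518315,   0.        , 316.90064505],
       [  0.        , 458.70518315, 239.62443869],
       [  0.        ,   0.        ,   1.        ]]), 'eye': array([0.3218734 , 0.03873458, 1.10077375]), 'attitude': array([ 0.05721671, -0.07785558, -0.69504187,  0.71244758])}
{'camera_matrix': array([[444.20847917,   0.        , 314.23086885],
       [  0.        , 444.20847917, 240.93858325],
       [  0.        ,   0.        ,   1.        ]]), 'eye': array([0.38983953, 0.79819566, 0.4871883 ]), 'attitude': array([-0.04575907,  0.51471041,  0.85300496, -0.0732246 ])}
{'clock': 0.1, 'joint_pos': array([ 1.1684114 ,  0.33280318, -0.06471432,  1.46084467,  0.02158571,
        1.34992659, -0.08852262]), 'joint_velocities': array([-0.00147982, -0.00172013,  0.00033026, -0.00313039, -0.00241919,
        0.00047827, -0.00079015]), 'tau': array([ 2.73753809e-03, -6.26745057e+01,  4.99590801e-02, -3.92430604e+01,
        1.63201051e-02,  6.96256713e-03, -8.91955369e-05]), 'position': array([ 0.23158334, -0.5801455 ,  0.23060501]), 'ee_rot': array([ 0.39687683,  0.58577466, -0.39639031,  0.5850056 ]), 'ft_force': array([-0.07506113,  0.05652477, -0.16318874]), 'torque': array([0.07402968, 0.00554998, 0.00700239]), 'grip_width': 0.9972981462089082}
```

View pics/top0.png

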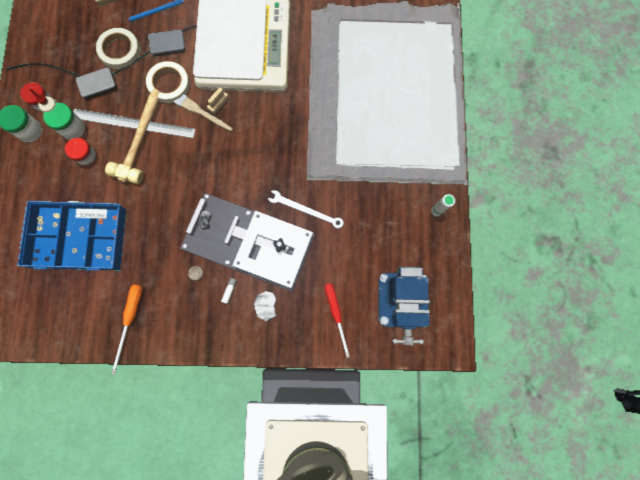

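View pics/side0.png

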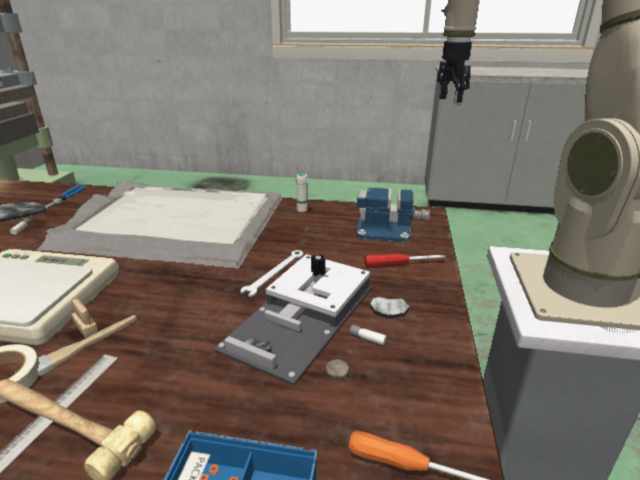

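```bash
python3 - <<'E'
import cv2
p=cv2.imread('pics/top0.png');cv2.imwrite('pics/top0c.png',cv2.resize(p[180:310,170:350],None,fx=4.4,fy=4.4,interpolation=cv2.INTER_CUBIC))
p=cv2.imread('pics/side0.png');cv2.imwrite('pics/side0c.png',cv2.resize(p[240:390,210:410],None,fx=4,fy=4,interpolation=cv2.INTER_CUBIC))
E
```

```text
(no output)
```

View pics/top0c.png

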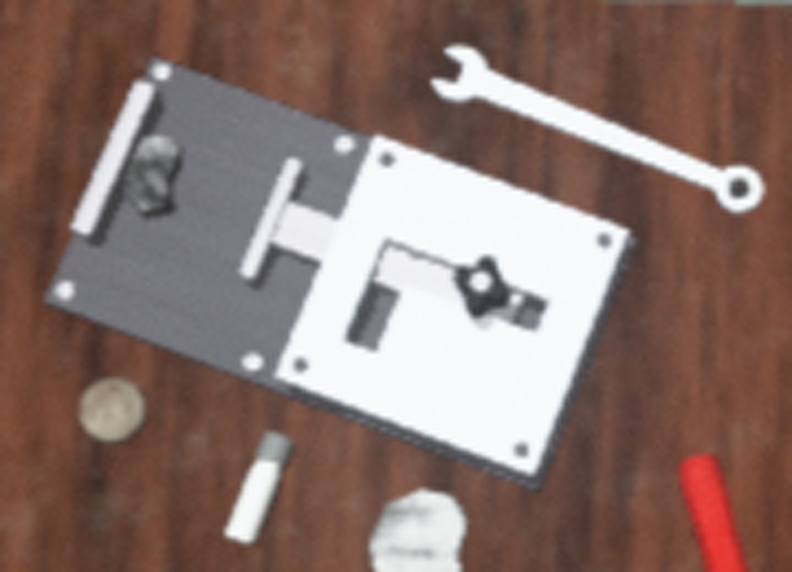

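View pics/side0c.png

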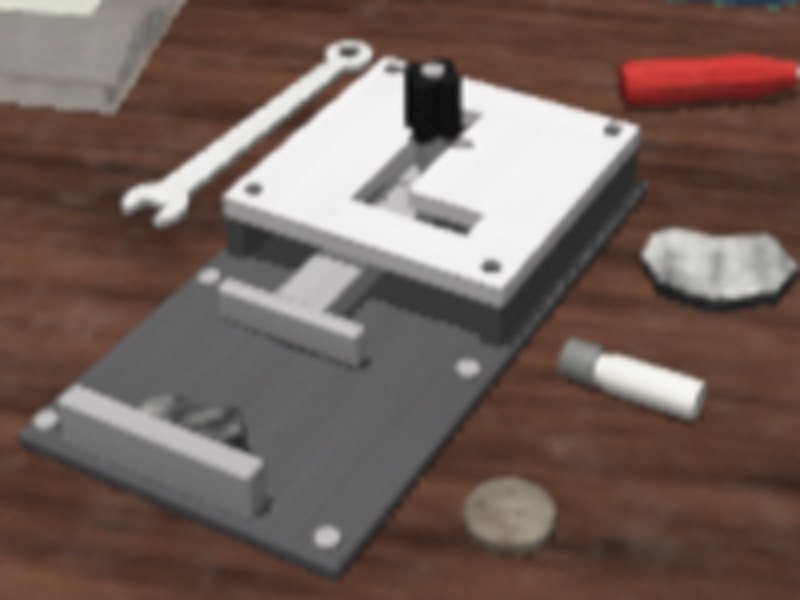

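```bash
cat > fit.py <<'E'
from h import *
def fit(n,px,s,o,cl,z):
    W=np.array([unproj(n,(u+.5)/s-.5+o[0],(v+.5)/s-.5+o[1],z=z) for u,v in px])[:,:2]
    C=np.array(cl)/1000.
    a=C-C.mean(0);b=W-W.mean(0)
    th=np.arctan2((a[:,0]*b[:,1]-a[:,1]*b[:,0]).sum(),(a*b).sum())
    Rm=np.array([[np.cos(th),-np.sin(th)],[np.sin(th),np.cos(th)]])
    t=W.mean(0)-Rm@C.mean(0)
    print(n,'th',th,'t',t,'res mm',((C@Rm.T+t-W)*1000).round(1).tolist())
    return Rm,t
E
python3 - <<'E'
from fit import *
cl=[(55,-60),(-90,-60),(-90,80),(55,80)]
Rm,t=fit('top',[(375,137),(632,233),(538,475),(280,378)],4.4,(170,180),cl,.04)
Rs,ts=fit('side',[(224,203),(384,58),(640,135),(503,296)],4,(210,240),cl,.04)
# knob
f=lambda n,u,v,s,o,z:unproj(n,(u+.5)/s-.5+o[0],(v+.5)/s-.5+o[1],z=z)
kt=f('top',481,281,4.4,(170,180),.078);ks=f('side',433,68,4,(210,240),.078)
for k,(A,b) in((kt,(Rm,t)),(ks,(Rs,ts))):print(k,(A.T@(k[:2]-b)*1000).round(1))
# depth check
d=np.load('top0.npy');
for (u,v) in [(450,190),(430,380),(481,281),(680,60)]:
    U,V=int(u/4.4+170),int(v/4.4+180);print(unproj('top',U,V,d=d[V,U]))
print('corner',Rm@[.02,0]+t,'end',Rm@[.02,.04]+t,'xdir',Rm[:,0],'ydir',Rm[:,1])
E
```

```text
top th 1.2383715925114747 t [0.51837456 0.12459146] res mm [[-0.5, -1.8], [1.2, 1.1], [-0.2, 0.5], [-0.5, 0.2]]
side th 1.2297997544177848 t [0.51625305 0.13026381] res mm [[1.1, -0.9], [-1.8, 3.5], [-0.1, -2.2], [0.7, -0.5]]
[0.50912485 0.09662966 0.078     ] [-29.4  -0.4]
[0.50720355 0.09327356 0.078     ] [-37.9  -3.8]
[0.56501629 0.11703094 0.03931473]
[0.46242104 0.12459338 0.03804105]
[0.50985029 0.09640138 0.08004343]
[ 0.65561512 -0.00650859 -0.00366029]
corner [0.52490128 0.14349653] end [0.48709113 0.15654997] xdir [0.32633597 0.94525385] ydir [-0.94525385  0.32633597]
```

```bash
python3 - <<'E'
from h import *
o=get_obs();M=R.from_quat(o['ee_rot']).as_matrix();print(M.round(3),'z heading',np.arctan2(M[1,2],M[0,2]),'y heading',np.arctan2(M[1,1],M[0,1]))
th=1.236;Rm=np.array([[np.cos(th),-np.sin(th)],[np.sin(th),np.cos(th)]]);t=np.array([.5178,.126])
for c in [(-75,0),(-30,0),(20,0),(20,-45)]:
    w=Rm@(np.array(c)/1000)+t;print(c,w,w-o['position'][:2])
E
```

```text
[[-0.001  0.929  0.371]
 [ 0.001  0.371 -0.929]
 [-1.    -0.    -0.001]] z heading -1.1910047014758511 y heading 0.37979167736405184
(-75, 0) [0.49315674 0.05516421] [0.2615734  0.63530971]
(-30, 0) [0.5079427  0.09766568] [0.27635936 0.67781118]
(20, 0) [0.52437154 0.14488955] [0.2927882  0.72503505]
(20, -45) [0.56687301 0.13010359] [0.33528967 0.71024909]
```

>>> move_arm(motion="0.023 0.056 0 0.086; 0.046 0.112 0 0.172; 0.069 0.168 0 0.258; 0.092 0.224 0 0.344; 0.115 0.28 0 0.43; 0.138 0.336 0 0.516; 0.161 0.392 0 0.602; 0.184 0.448 0 0.688; 0.207 0.504 0 0.774; 0.23 0.56 0 0.856", grip=0, force=40)

```text
clock: 1.35
position: [0.462, -0.0187, 0.2314]
ee_rot: [0.117, 0.697, -0.117, 0.697]
ft_force: [1.3, -0.9, -0.0]
grip_width: -0.001
```

>>> move_arm(motion="0.016 0.037 0 0; 0.031 0.073 0 0; 0.031 0.073 -0.05 0; 0.031 0.073 -0.1 0; 0.031 0.073 -0.13 0; 0.031 0.073 -0.13 0; 0.031 0.073 -0.13 0")

```text
clock: 2.22
position: [0.4934, 0.0527, 0.1026]
ee_rot: [0.118, 0.697, -0.118, 0.698]
ft_force: [-0.6, 0.4, 1.2]
grip_width: 0.006
```

```bash
cat > look.py <<'E'
import sys
from h import *
n=sys.argv[1]
p,d=camera('side');np.save('d.npy',d);cv2.imwrite(f'pics/s{n}.png',cv2.resize(p[200:350,210:410],None,fx=4,fy=4,interpolation=cv2.INTER_CUBIC)[:,:,::-1])
p,d=camera('top');cv2.imwrite(f'pics/t{n}.png',cv2.resize(p[180:310,170:350],None,fx=4.4,fy=4.4,interpolation=cv2.INTER_CUBIC)[:,:,::-1])
o=get_obs();M=R.from_quat(o['ee_rot']).as_matrix();print(o['clock'],o['position'],o['ft_force'],np.arctan2(M[1,2],M[0,2]))
th=1.236;Rm=np.array([[np.cos(th),-np.sin(th)],[np.sin(th),np.cos(th)]]);t=np.array([.5178,.126])
print('tcp clamp mm',Rm.T@(o['position'][:2]-t)*1000,'force clamp',Rm.T@o['ft_force'][:2])
E
python3 look.py 1
```

```text
2.325 [0.49373565 0.05259081 0.10290575] [ 0.51886303 -0.14901946  0.2265443 ] -0.3352101916699795
tcp clamp mm [-77.24029882  -1.39232904] force clamp [ 0.02974087 -0.53901867]
```

View pics/s1.png

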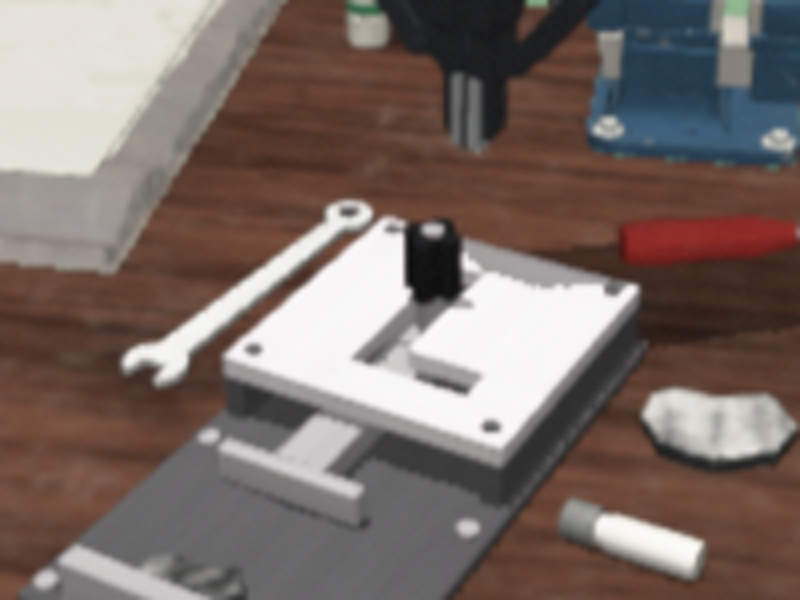

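View pics/t1.png

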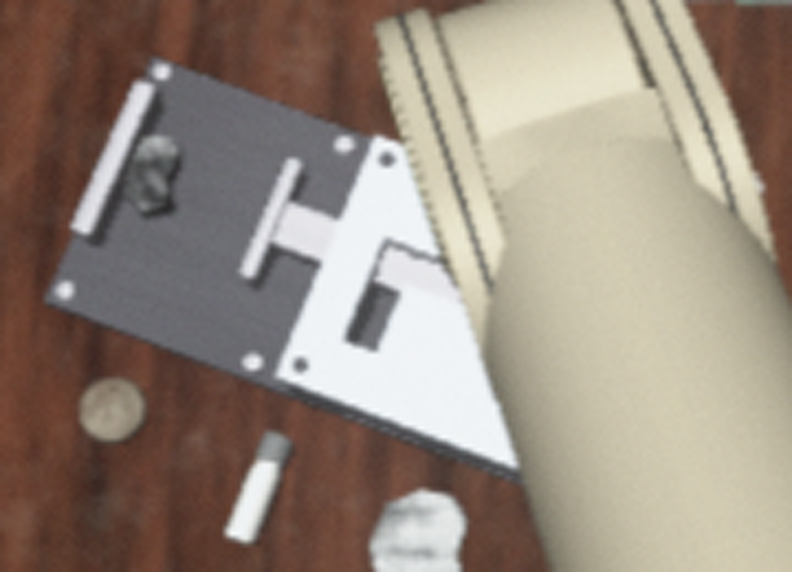

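```bash
python3 - <<'E'
from h import *
for p in [(0.4937,.0526,.103),(.5085,.0965,.078)]:
    u,v=proj('side',p);print((u-210)*4,(v-200)*4)
E
```

```text
473.68510371651246 141.25658164550578
427.57798291471795 229.69197482922482
```

>>> move_arm(motion="-0.001 0 -0.025 0; -0.001 0 -0.05 0; -0.001 0 -0.05 0; 0.002 0.007 -0.05 0; 0.004 0.014 -0.05 0; 0.007 0.023 -0.05 0; 0.01 0.032 -0.05 0;0.01 0.032 -0.05 0")

```text
clock: 3.32
position: [0.5029, 0.0858, 0.0514]
ee_rot: [0.118, 0.697, -0.117, 0.697]
ft_force: [-0.1, 0.6, 0.1]
grip_width: -0.003
```

```bash
python3 look.py 2
```

```text
3.425 [0.5025917  0.08496691 0.05121721] [-0.33048271  0.08976131  0.04309178] -0.3343639598486293
tcp clamp mm [-43.75191771   0.88137379] force clamp [-0.02381144  0.34162688]
```

View pics/s2.png

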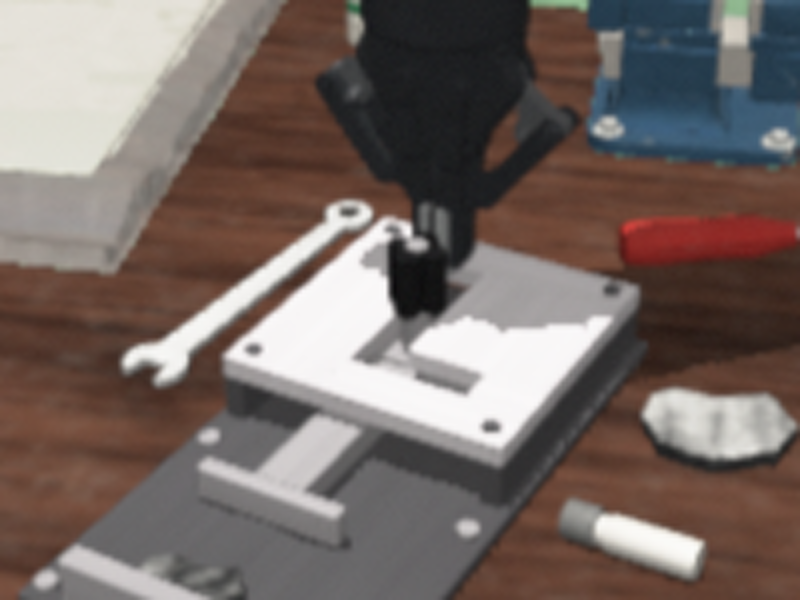

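```bash
cat > k.py <<'E'
import sys
from h import *
u,v=map(float,sys.argv[1:3])
th=1.236;Rm=np.array([[np.cos(th),-np.sin(th)],[np.sin(th),np.cos(th)]]);t=np.array([.5178,.126])
w=unproj('side',(u+.5)/4-.5+210,(v+.5)/4-.5+200,z=.078);print(w,Rm.T@(w[:2]-t)*1000)
E
python3 k.py 433 229;python3 k.py 418 245
```

```text
[0.50705013 0.09419139 0.078     ] [-33.57466415  -0.29855819]
[0.51137096 0.10977514 0.078     ] [-17.43644385   0.74096545]
```

>>> move_arm(motion="0.003 0.008 0 0; 0.006 0.017 0 0; 0.009 0.025 0 0; 0.01 0.03 0 0; 0.01 0.03 0 0")

```text
clock: 4.05
position: [0.513, 0.1155, 0.0515]
ee_rot: [0.118, 0.697, -0.117, 0.697]
ft_force: [0.0, 0.8, -0.3]
grip_width: -0.005
```

```bash
python3 look.py 3
```

```text
4.15 [0.51289267 0.11509696 0.05153788] [0.72778945 0.29615653 0.29448333] -0.33454486961627233
tcp clamp mm [-11.91010723   1.0523719 ] force clamp [ 0.51884784 -0.59007041]
```

View pics/s3.png

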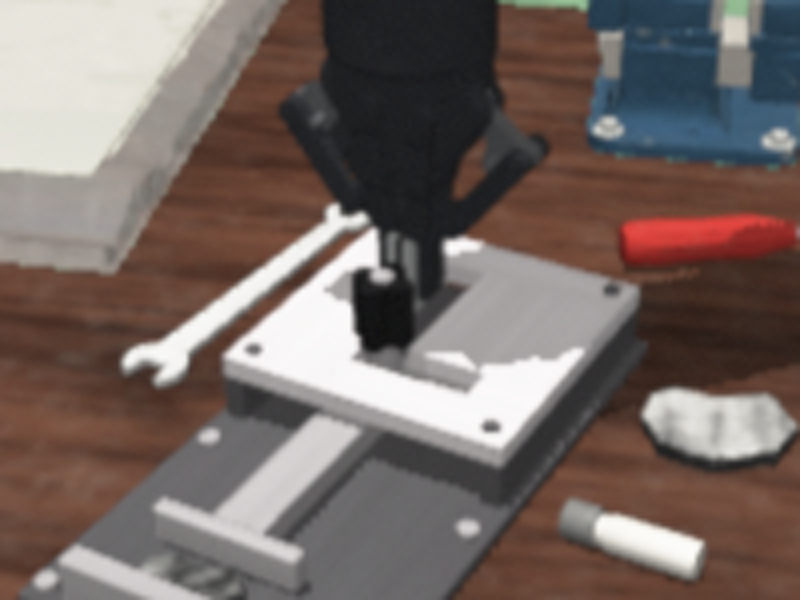

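View pics/t3.png

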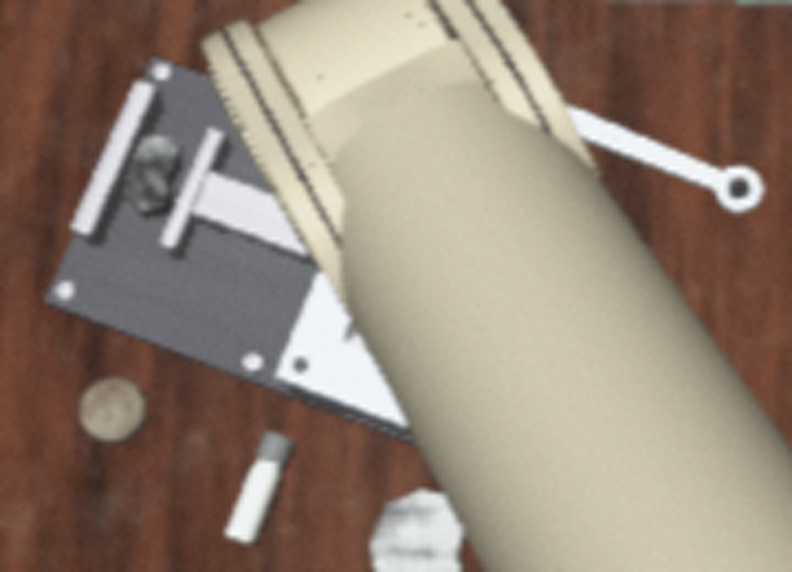

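>>> move_arm(motion="0.001 0.003 0 0; 0.001 0.004 0 0; 0.001 0.004 0 0")

```text
clock: 4.53
position: [0.514, 0.1183, 0.0514]
ee_rot: [0.118, 0.697, -0.118, 0.697]
ft_force: [0.6, -1.1, 1.3]
grip_width: -0.001
```

>>> move_arm(motion="0 0.001 0 0; 0 0.001 0 0")

```text
clock: 4.78
position: [0.5138, 0.1194, 0.0514]
ee_rot: [0.118, 0.697, -0.118, 0.697]
ft_force: [0.5, -2.6, 1.3]
grip_width: 0.002
```

```bash
python3 look.py 4
```

```text
4.875 [0.51377048 0.11941222 0.05134867] [ 1.9521459  -3.56611243  0.43304186] -0.3351674160866282
tcp clamp mm [-7.54601509  1.64120306] force clamp [-2.72668219 -3.01549925]
```

View pics/s4.png

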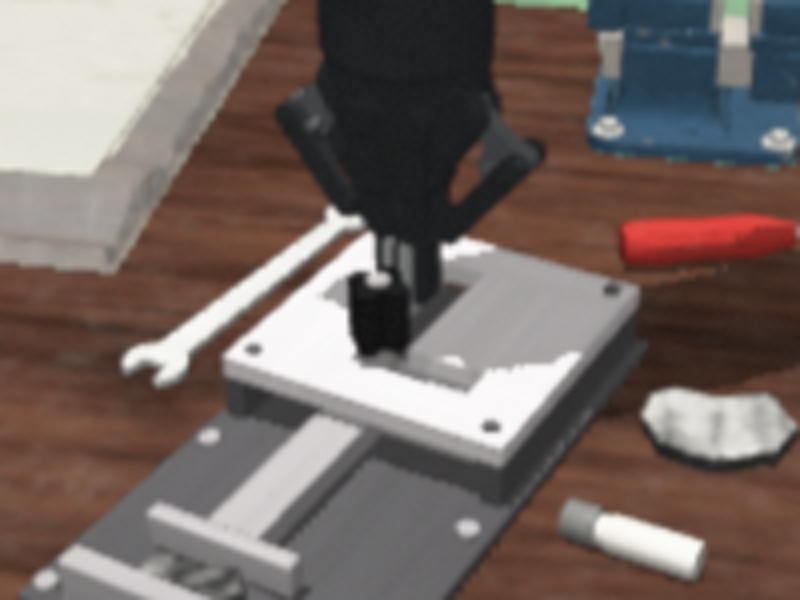

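View pics/t4.png

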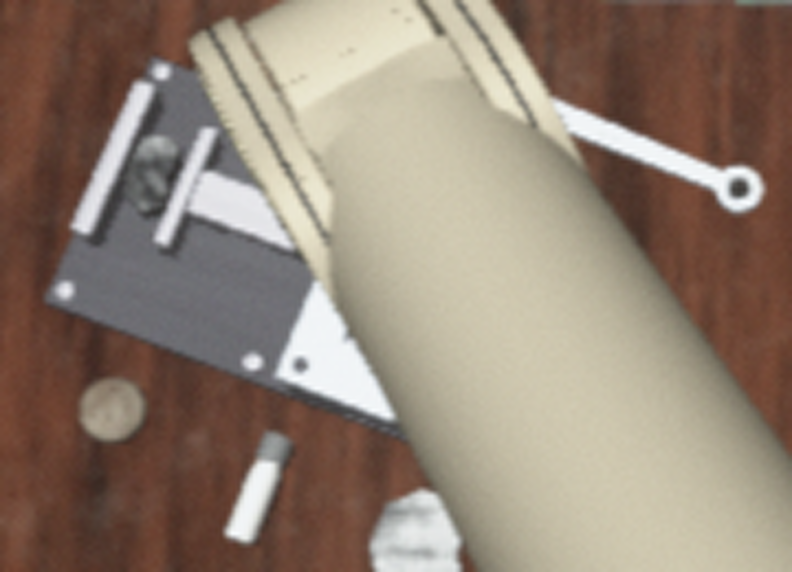

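>>> move_arm(motion="0 0.001 0 0; 0 0.001 0 0;0 0.001 0 0")

```text
clock: 5.25
position: [0.5137, 0.1206, 0.0513]
ee_rot: [0.118, 0.697, -0.118, 0.697]
ft_force: [0.7, -3.4, -0.1]
grip_width: 0.002
```

>>> move_arm(motion="0 0.001 0 0; 0 0.001 0 0;0 0.001 0 0")

```text
clock: 5.62
position: [0.5137, 0.1216, 0.0513]
ee_rot: [0.118, 0.697, -0.118, 0.697]
ft_force: [0.8, -2.2, -0.1]
grip_width: -0.001
```

>>> move_arm(motion="0 0.001 0 0; 0 0.001 0 0;0 0.001 0 0")

```text
clock: 6.0
position: [0.5137, 0.1226, 0.0513]
ee_rot: [0.118, 0.697, -0.118, 0.697]
ft_force: [1.6, -3.5, -0.2]
grip_width: -0.004
```

>>> move_arm(motion="0 0.001 0 0; 0 0.001 0 0;0 0.001 0 0")

```text
clock: 6.38
position: [0.5138, 0.1231, 0.0513]
ee_rot: [0.118, 0.697, -0.118, 0.697]
ft_force: [1.2, -5.8, 1.0]
grip_width: -0.003
```

```bash
python3 look.py 5
```

```text
6.475 [0.51376889 0.12305345 0.05132426] [ 1.10012099 -5.11694801  0.44364562] -0.33547451837320785
tcp clamp mm [-4.10748156  2.83912125] force clamp [-4.47136674 -2.72034972]
```

View pics/t5.png

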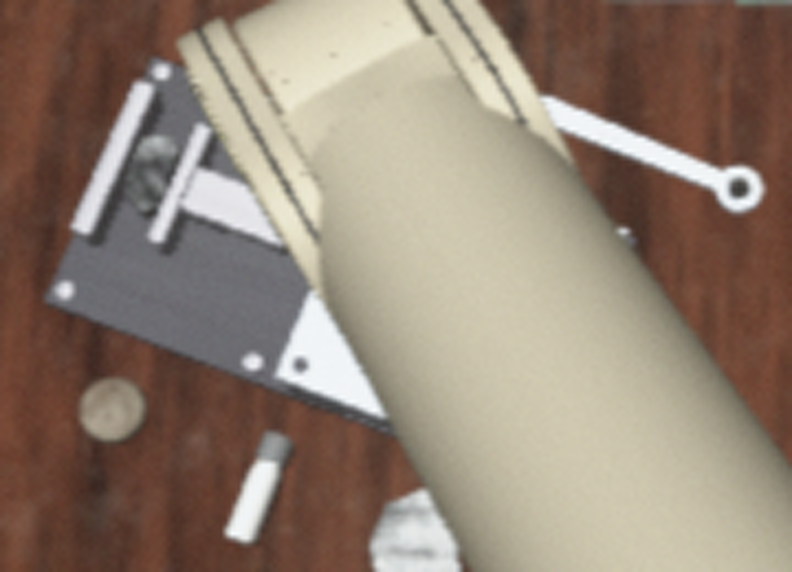

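View pics/s5.png

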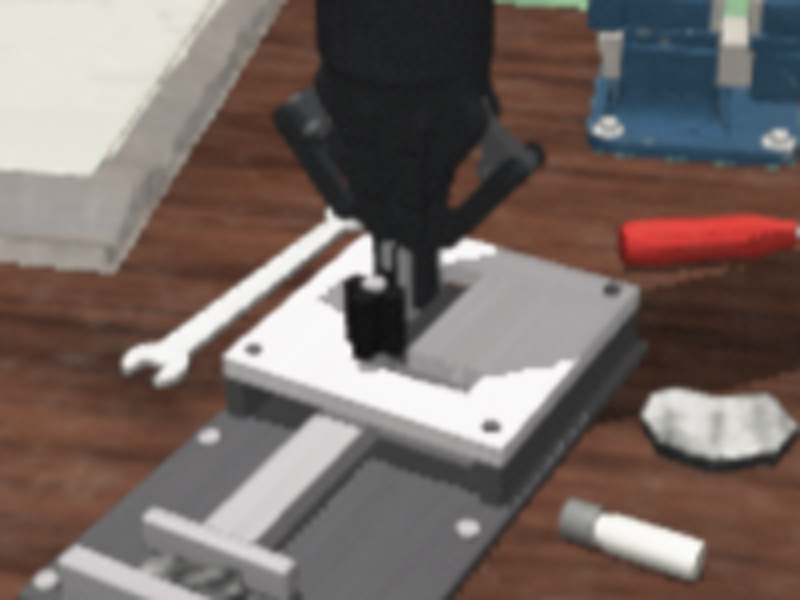

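>>> move_arm(motion="0 0.001 0 0; 0 0.001 0 0;0 0.001 0 0")

```text
clock: 6.85
position: [0.5138, 0.1232, 0.0513]
ee_rot: [0.118, 0.697, -0.119, 0.697]
ft_force: [0.6, -8.4, 3.1]
grip_width: 0.001
```

>>> move_arm(motion="0 0.001 0 0; 0 0.001 0 0;0 0.001 0 0")

```text
clock: 7.22
position: [0.5138, 0.1233, 0.0513]
ee_rot: [0.117, 0.697, -0.12, 0.697]
ft_force: [-0.7, -10.8, 5.0]
grip_width: 0.001
```

>>> move_arm(motion="-0.003 -0.01 0 0; -0.007 -0.02 0 0; -0.007 -0.02 0.03 0; -0.007 -0.02 0.06 0;-0.007 -0.02 0.06 0")

```text
clock: 7.85
position: [0.5078, 0.1059, 0.1134]
ee_rot: [0.118, 0.696, -0.117, 0.699]
ft_force: [-0.2, -0.8, -0.5]
grip_width: -0.002
```

```bash
python3 look.py 6
```

```text
7.95 [0.50643751 0.10537671 0.11106215] [ 0.13535872  0.02197184 -0.44112342] -0.3349956345013849
tcp clamp mm [-23.21168155   3.95527744] force clamp [ 0.06522764 -0.12062379]
```

View pics/s6.png

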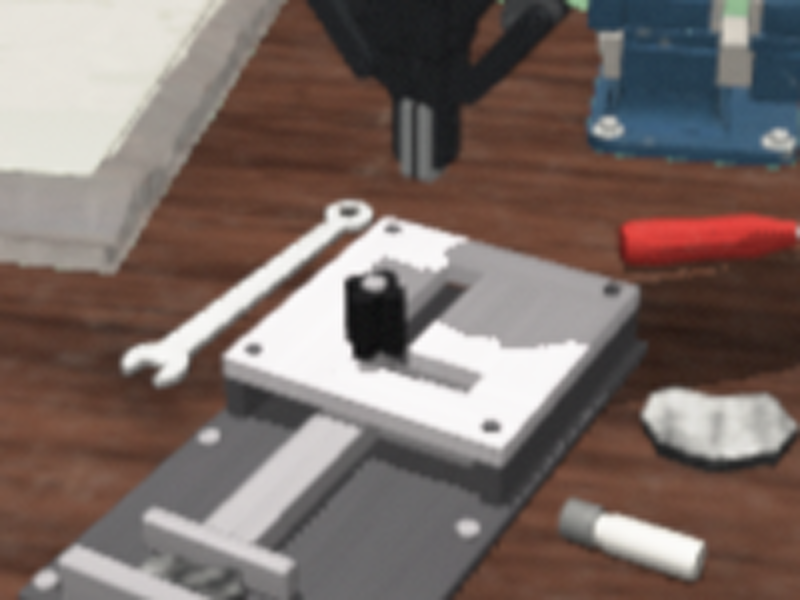

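>>> move_arm(motion="0.03 0.013 0 0; 0.061 0.026 0 0; 0.061 0.026 -0.01 0; 0.061 0.026 -0.035 0; 0.061 0.026 -0.059 0; 0.061 0.026 -0.059 0; 0.061 0.026 -0.059 0")

```text
clock: 8.82
position: [0.5675, 0.1315, 0.0527]
ee_rot: [0.118, 0.697, -0.118, 0.697]
ft_force: [-0.2, 0.6, 0.5]
grip_width: -0.001
```

```bash
python3 look.py 7
```

```text
8.925 [0.56809715 0.13165914 0.05328038] [0.30019057 0.87411715 0.36605151] -0.3349465818335218
tcp clamp mm [ 21.87140975 -45.64504793] force clamp [0.92421942 0.00369146]
```

View pics/s7.png

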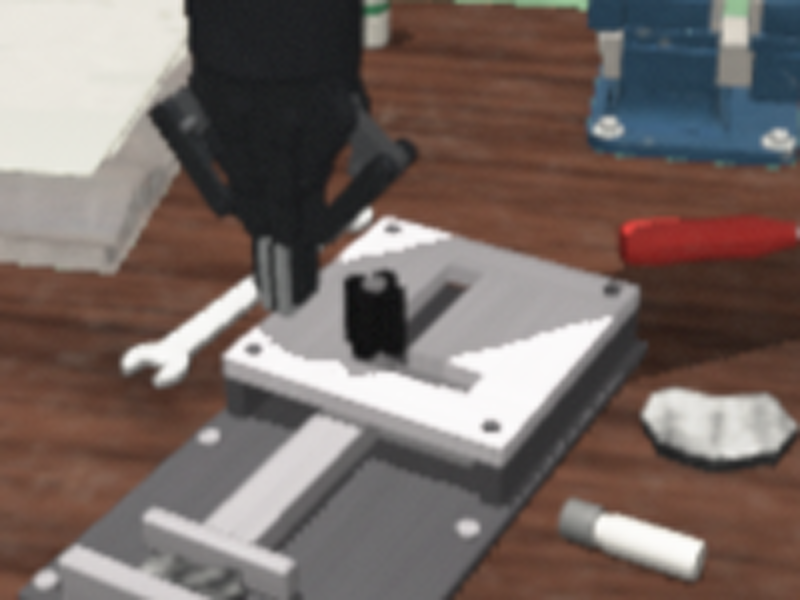

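>>> move_arm(motion="-0.006 0.002 0 0; -0.012 0.004 0 0; -0.018 0.006 0 0; -0.024 0.008 0 0; -0.029 0.01 0 0; -0.034 0.012 0 0; -0.034 0.012 0 0")

```text
clock: 9.8
position: [0.5332, 0.1436, 0.0524]
ee_rot: [0.118, 0.697, -0.118, 0.697]
ft_force: [0.0, -0.1, 0.2]
grip_width: -0.001
```

```bash
python3 look.py 8
```

```text
9.9 [0.53327473 0.14368816 0.05220865] [ 0.34193735 -0.14162149  0.2452016 ] -0.33476573374641044
tcp clamp mm [21.79070154 -8.80361012] force clamp [-0.02140559 -0.36948559]
```

View pics/s8.png

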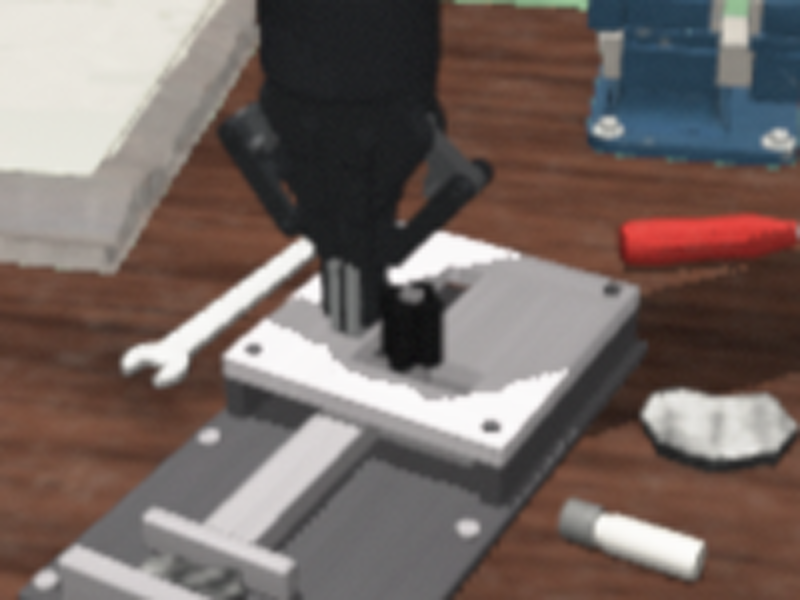

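```bash
python3 k.py 375 282; python3 k.py 412 294
```

```text
[0.52446281 0.1446155  0.078     ] [19.77116362 -0.17625398]
[0.50668986 0.15168243 0.078     ] [20.60593952 18.93192501]
```

>>> move_arm(motion="-0.005 0.002 0 0; -0.01 0.003 0 0; -0.014 0.005 0 0; -0.018 0.006 0 0; -0.018 0.006 0 0")

```text
clock: 10.52
position: [0.5151, 0.1498, 0.0523]
ee_rot: [0.118, 0.697, -0.118, 0.697]
ft_force: [0.4, 0.5, -0.2]
grip_width: -0.001
```

>>> move_arm(motion="-0.001 0 0 0; -0.002 0.001 0 0; -0.002 0.001 0 0")

```text
clock: 10.9
position: [0.5138, 0.1502, 0.0524]
ee_rot: [0.118, 0.697, -0.118, 0.697]
ft_force: [3.4, -1.6, -0.1]
grip_width: 0.002
```

>>> move_arm(motion="-0.001 0 0 0; -0.001 0 0 0; -0.001 0 0 0")

```text
clock: 11.28
position: [0.5127, 0.1505, 0.0523]
ee_rot: [0.118, 0.697, -0.118, 0.697]
ft_force: [3.4, -1.0, 0.8]
grip_width: -0.001
```

>>> move_arm(motion="-0.001 0 0 0; -0.001 0 0 0; -0.001 0 0 0")

```text
clock: 11.65
position: [0.5117, 0.1508, 0.0524]
ee_rot: [0.118, 0.697, -0.118, 0.697]
ft_force: [2.4, -0.2, -0.6]
grip_width: -0.001
```

>>> move_arm(motion="-0.001 0 0 0; -0.001 0 0 0; -0.001 0 0 0")

```text
clock: 12.02
position: [0.5109, 0.1506, 0.0524]
ee_rot: [0.118, 0.697, -0.118, 0.697]
ft_force: [4.5, 0.8, -1.3]
grip_width: -0.001
```

>>> move_arm(motion="-0.001 0.001 0 0; -0.001 0.001 0 0; -0.001 0.001 0 0")

```text
clock: 12.4
position: [0.5107, 0.1508, 0.0525]
ee_rot: [0.118, 0.697, -0.118, 0.698]
ft_force: [7.2, -0.8, -1.9]
grip_width: -0.001
```

```bash
python3 look.py 9
```

```text
12.5 [0.51066888 0.15075058 0.05248698] [ 7.85362657 -1.56252989 -1.8570556 ] -0.3359708867362189
tcp clamp mm [21.03323716 14.86764523] force clamp [ 1.10474565 -7.93098273]
```

View pics/s9.png

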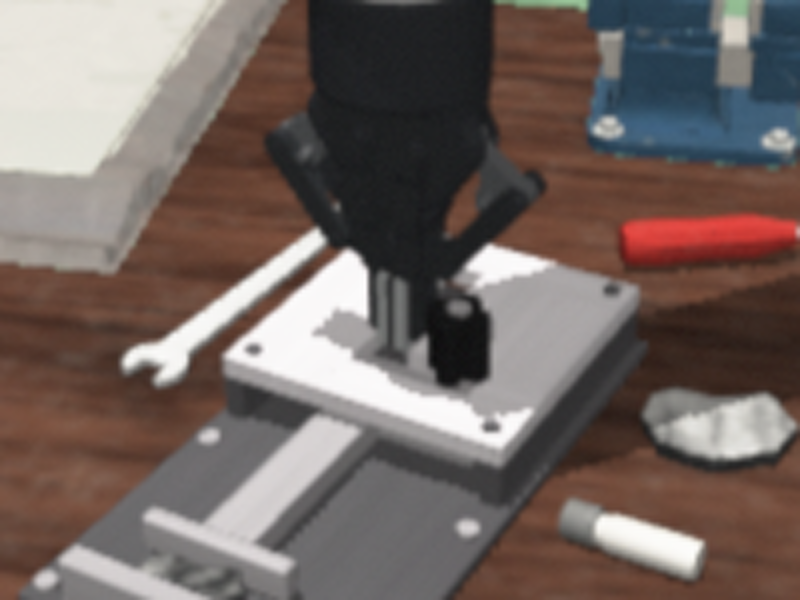

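>>> move_arm(motion="-0.001 0 0 0; -0.001 0 0 0; -0.001 0 0 0")

```text
clock: 12.88
position: [0.5105, 0.1508, 0.0526]
ee_rot: [0.118, 0.696, -0.118, 0.698]
ft_force: [11.0, -1.2, -5.8]
grip_width: 0.002
```

>>> move_arm(motion="0.01 -0.003 0 0; 0.02 -0.007 0 0; 0.02 -0.007 0.04 0; 0.02 -0.007 0.09 0; 0.05 -0.04 0.14 0; 0.05 -0.1 0.14 0; 0.05 -0.16 0.14 0; 0.05 -0.21 0.14 0; 0.05 -0.21 0.14 0; 0.05 -0.21 0.14 0")

```text
clock: 14.12
position: [0.5586, -0.0579, 0.1921]
ee_rot: [0.118, 0.698, -0.118, 0.697]
ft_force: [-0.1, 0.2, -0.4]
grip_width: 0.003
```

```bash
python3 look.py 10; python3 -c "
import cv2,numpy as np
a=cv2.imread('pics/t10.png');b=cv2.imread('pics/top0c.png');cv2.imwrite('pics/cmp.png',cv2.resize(np.vstack([a,b]),None,fx=.5,fy=.5))"
```

```text
14.225 [ 0.55874173 -0.05680831  0.19229286] [0.19860584 0.29857093 0.37960717] -0.3325930100271056
tcp clamp mm [-159.20578637  -98.73510134] force clamp [ 0.34725072 -0.08947521]
```

View pics/s10.png

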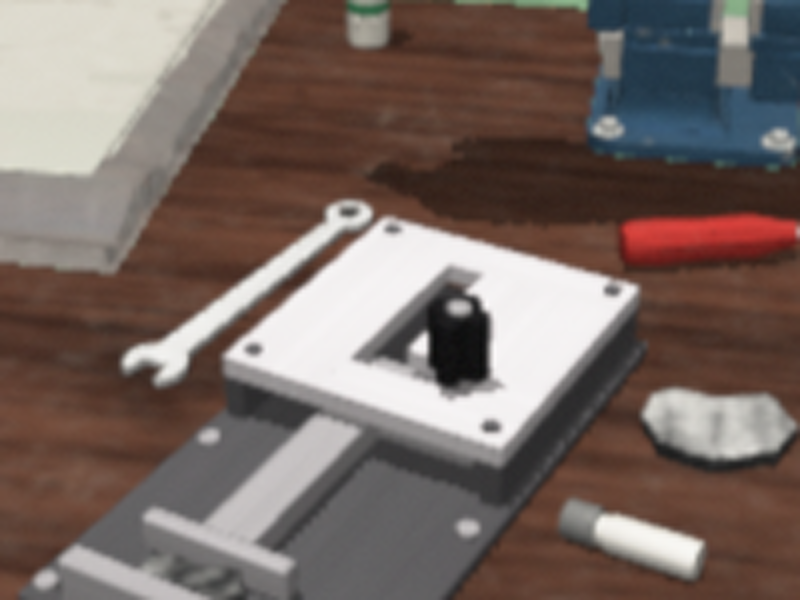

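View pics/t10.png

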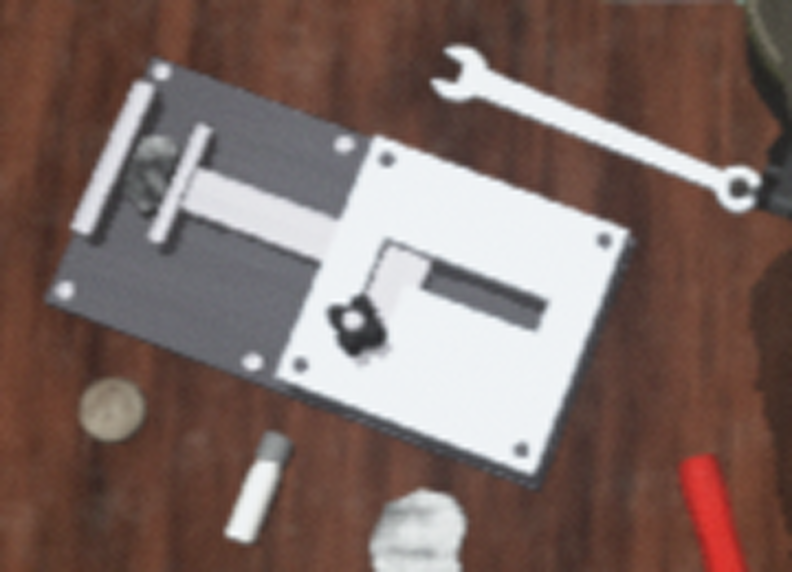

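```bash
python3 k.py 459 307; python3 - <<'E'
from h import *
th=1.236;Rm=np.array([[np.cos(th),-np.sin(th)],[np.sin(th),np.cos(th)]]);t=np.array([.5178,.126])
w=unproj('top',352.5/4.4-.5+170,319.5/4.4-.5+180,z=.078);print(w,Rm.T@(w[:2]-t)*1000)
from workcell import hand_in
print(hand_in())
E
```

```text
[0.48496069 0.15866081 0.078     ] [20.05715208 41.74756806]
[0.48756972 0.16168306 0.078     ] [23.76887027 40.27644145]
the job is handed in; nothing more can be done
None
```

The clamp is closed and locked: the knob is in the short leg at its end, and I handed the job in at about 14 s.

- **Pushing:** With the fingers shut, I pushed the knob from behind along the long leg to its hard stop, with the shoe against the rubber sample. I then moved round to the -y side and pushed it along the short leg to its end stop. At both stops the force rose to about 11 N with no further travel. The knob was never pinched.
- **Last checks:** The arm was withdrawn and touching nothing. The knob measures clamp x 20.1, y 41.7 mm in the side view and x 23.8, y 40.3 mm in the top view, so the end of the short leg is reached in both. The two views differ by about 4 mm in x, which I put down to calibration and pixel reading.
- **Loose parts:** The spanner, disc, vial and offcut look unmoved. The glue stick is only partly visible in the last side crop and not in the last top crop, so I did not check its position closely; the arm did not come near it at low height.

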